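# Ease the prop wedge out from under the seed-sorting board

## Task

The seed-sorting board is propped up at its front edge by a wooden wedge. Work that wedge straight back out in small tugs, little by little, so that the board sinks gently until it lies fully down and never drops; then lay the wedge flat inside the steel tray without dropping it. Leave the spare wedge where it lies.

Things in the scene. Friction and masses are not known exactly. Their poses are not given: they have to be found in the camera images.
- wedge: Wood wedge stuck under the board, 155 mm long (x), 36 wide (y). Origin: centre of its flat underside. +x points to the thin end, about 102 mm of it under the board. The tail, a block 38 mm high (x -78 to -38 mm), sticks out; grip it across y from above near x = -60. From the tail the top slopes to 3 mm high at x = +78. Clear when drawn 110 mm along its -x; takes up to 15 N; weighs 0.13 to 0.21 kg.
- board (a joint): Tilt (rad) of the sorting board: heavy (1.6 kg) white panel with low aluminium rim, 240 mm deep, 260 wide, 12 thick, hinged along its right edge (-y) to a fixed base; its front edge faces the robot's left (+y). About 0.115 as propped, 0 fully down (underside 6 mm above the bench); 0.01 rad is 2.4 mm at the front edge. It sinks as the wedge is drawn back, and falls if nothing holds it.
- tray: Open steel tray fixed on the bench at the robot's left, 230 mm long (its x) by 150 mm wide (its y), 24 mm high, walls and floor 4 mm thick. Origin: centre of its underside; the inside (222 x 142 mm) is empty and takes the wedge lying lengthwise.
- spare: A second wedge of the same shape, size and axes (origin at the centre of its underside) lying loose on the bench away from the board, with nothing on it. Not to be moved.
Things that resemble listed ones, but are neither listed nor needed, are in the scene too. What is shaped like the wedge but pink is not meant.

How it is judged:
By the outcome, as a careful person would: the job done as asked, in the order asked, and still so for the second after the job is handed in, with the robot touching nothing.
It also fails if it takes over 45 s, if anything falls off the work surface, if the arm or the gripper's body presses on something with over 40 N, if the wrist force passes 120 N, or if a joint passes its speed limit or range.

## Robot

A 6-joint arm with a two-finger parallel gripper is mounted at the origin on the work surface. World frame = base frame: x ahead of the robot, y to its left, z up, the work surface at z = 0. Lengths are in m, angles in rad, forces in N, time in s.
With the tool pointing down it reaches from about 0.275 to 0.825 m from the base axis. Payload 4.9 kg.
Tool frame: the origin (TCP) lies midway between the tips of the shut fingers; the grasp point (between the pads) lies 19 mm behind it (bot.grip_depth is the distance from the TCP to the grasp point, in m); y points along the fingers, x is the direction in which the jaws open and shut, and the axes are right-handed (so a half turn about y gives the same grasp; the last joint's range is limited). The gripper opens to 85 mm and grips with 20 to 120 N. Pads are 22 mm wide; open, the fingers measure 114 mm over their backs; the gripper's body (76 mm by 85 mm) begins 54 mm behind the grasp point. The pads swing forward as they close: fully open they stand 13 mm farther back than shut.
Start: joints at [1.032, 0.326, -0.193, 1.052, 0, 1.437], TCP at [0.217, 0.506, 0.231] pointing down, gripper open.
Joint ranges: [-2.65, 2.65], [-0.97, 1.79], [-1.3, 1.35], [-1.93, 2.1], [-1.47, 1.37], [-3.14, 3.14]. Speed limits (rad/s): [2.57, 2.57, 3.14, 3.14, 3.14, 3.14].

## Interface

Orientations are given as a unit quaternion [w, x, y, z].
In Python, from cell import bot gives the robot as it stands. Calls block until the motion is done:
- bot.move_pose(position, orientation): joint-space move of the TCP to a pose.
- bot.move_linear(position, speed=0.15, rotation=None, until_force=None): straight line of the TCP; rotation=None keeps the orientation; speed is the mean speed in m/s. With until_force (N) it stops when the force on the tool has changed by that much, and returns True; else False.
- bot.goto_joints(angles): joint-space move.
- bot.set_gripper(opening, grasp_force=None): opening from 0.0 (shut) to 1.0 (fully open); grasp_force is the grip in N (None keeps the last); returns when the fingers have stopped.
- bot.wait(seconds).
- bot.solve_ik(position, orientation): joint angles nearest the present ones, or None.
- bot.camera(name): name is "side" or "top" or "wrist"; returns the picture (480x640x3 uint8, red, green, blue); there is no depth.
- bot.calibration(name): a dict with "mtx" (3x3 intrinsics, pixels), "extrinsics" (4x4, takes a point from world to camera coordinates); the wrist camera has in their place "hand_eye" (4x4, takes a point from camera to tool coordinates, whose origin is the TCP and whose axes are the tool frame's). Camera axes: x right, y down, z forward; pixel columns grow to the right and rows downward; lengths in m; the calibration is good to about 2 mm. A picture is of the moment at which its call begins: read the wrist's pose just before it. calibration takes no time and is no camera call.
A pose or a line that the arm cannot do raises bot.PlanningError and nothing moves.
- bot.close_job(): hands the job in, once; it reports no verdict.
Trained networks look in the newest picture that a camera, given by its name, has taken for a name from the list of things; names that differ only in an ending like _2 or _b are one class to them, and where a whole thing is asked for, a point or a joint stands for the part that bears it (a point fixed in the world has none). Each returns a list of dicts, best first, with "confidence" (0 to 1); they miss things now and then, are a little off and sometimes report something else, mostly with a low value. They report only what shows in the picture. A call takes as long as a camera call. They do not tell look-alikes from the thing itself.
- bot.search_frame(camera, thing): "bbox" ([left, top, width, height] in pixels, round what is visible of it).
Readings, each from a call of its own:
- bot.read_clock(): time.
- bot.read_joint_positions(): joint angles.
- bot.read_joint_vel(): joint speeds.
- bot.read_joint_efforts(): joint torques, N m.
- bot.read_position(): TCP position.
- bot.read_tool_rot(): TCP orientation.
- bot.read_ft_force(): force on the tool from outside, world axes, zero at the start.
- bot.read_moment(): the same for the moment, N m.
- bot.read_gripper_width(): opening from 0.0 (shut) to 1.0 (fully open).
Only numpy, scipy, OpenCV 4.12 (cv2) and the standard library are available. Lean on these libraries where they do the work, as an engineer would, in place of code of your own. Each camera call takes 0.05 s, during which the arm holds its last target. There are 200 camera calls.

## Working session

There is one attempt and no reset: what is moved stays moved. The work goes in short steps, each a Python script; the robot and the scene stay as the last script left them, time stands still between calls to the robot, and variables do not carry over. Pictures are saved under pics/ and viewed, about 8 in all and at most 12, crops included, and the job is handed in when it is done.

```bash
mkdir -p pics; cat > h.py <<'E'
import numpy as np, cv2
from cell import bot
def snap(cam,name,crop=None,scale=1):
    im=bot.camera(cam)[:,:,::-1]
    o=im if crop is None else im[crop[1]:crop[3],crop[0]:crop[2]]
    if scale!=1:o=cv2.resize(o,None,fx=scale,fy=scale,interpolation=cv2.INTER_CUBIC)
    cv2.imwrite(f'pics/{name}.png',o); return im
def cam(name):
    c=bot.calibration(name);return np.array(c['mtx']),np.array(c['extrinsics'])
def px2w(name,uv,z=0.):
    K,E=cam(name);R,t=E[:3,:3],E[:3,3]
    d=R.T@np.linalg.solve(K,[uv[0],uv[1],1]);o=-R.T@t
    return o+d*(z-o[2])/d[2]
def w2px(name,P):
    K,E=cam(name);P=np.atleast_2d(P)
    q=(K@(E[:3,:3]@P.T+E[:3,3:4]));return (q[:2]/q[2]).T
E
python3 - <<'E'
from h import *
for c in('top','side'):
    snap(c,c+'1')
    for t in('wedge','spare','tray','board'):
        print(c,t,[(np.round(d['bbox']).astype(int).tolist(),round(d['confidence'],2)) for d in bot.search_frame(c,t)])
print(bot.read_clock(),bot.read_tool_rot(),px2w('top',(320,240)))
E
```

```text
top wedge [([198, 295, 66, 50], 0.98), ([293, 127, 15, 70], 0.86), ([284, 253, 23, 20], 0.77), ([379, 127, 30, 73], 0.57)]
top spare []
top tray [([97, 226, 81, 107], 0.58)]
top board [([298, 214, 125, 132], 0.67)]
side wedge [([347, 210, 55, 38], 0.9), ([192, 232, 57, 22], 0.79), ([398, 253, 59, 46], 0.59), ([286, 241, 18, 10], 0.46)]
side spare [([297, 177, 16, 29], 0.79)]
side tray [([176, 174, 95, 46], 0.58)]
side board [([236, 234, 150, 115], 0.71)]
0.5 [-0.59028125  0.59030806  0.38927249 -0.38932168] [ 0.62791555 -0.04237435  0.        ]
```

View pics/top1.png

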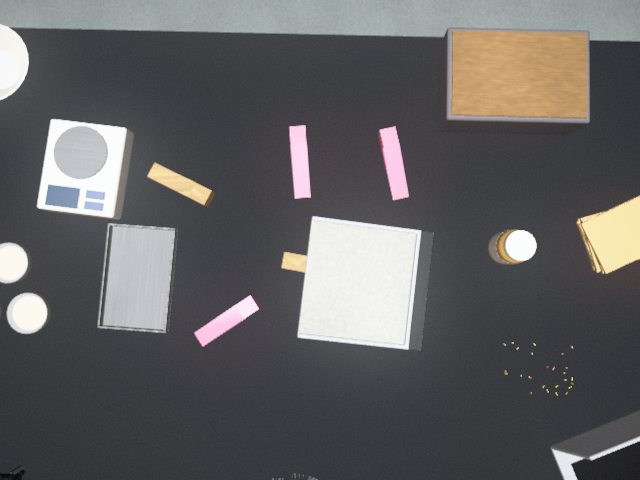

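View pics/side1.png

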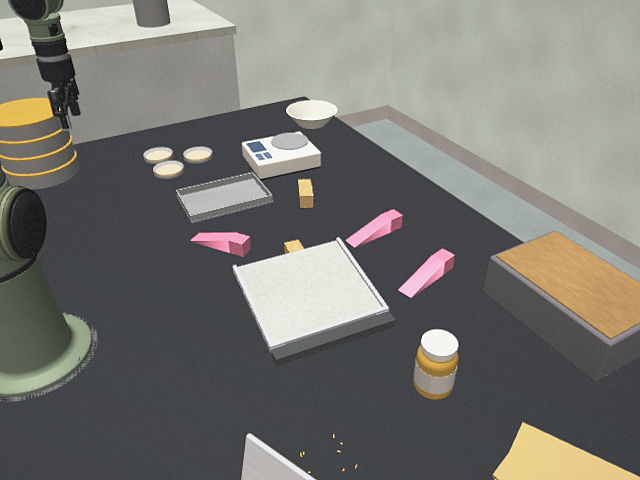

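Could be taken for the wedge: the wooden tail under the board at top (294,262), loose wood at (180,184), which is the spare, and pink pieces at (300,161), (394,163) and (227,320). I choose the wood tail at (294,262). Next I'll look at it close up with the wrist camera.

```bash
cat >> h.py <<'E'
from scipy.spatial.transform import Rotation as Rn
def rot(yaw):
    """tool y down, tool x (jaw) at world angle yaw"""
    x=np.array([np.cos(yaw),np.sin(yaw),0]);y=np.array([0,0,-1.]);return np.column_stack([x,y,np.cross(x,y)])
def q(yaw):
    v=Rn.from_matrix(rot(yaw)).as_quat();return [v[3],v[0],v[1],v[2]]
def wcam():
    p=np.array(bot.read_position());w=bot.read_tool_rot();R=Rn.from_quat([w[1],w[2],w[3],w[0]]).as_matrix()
    T=np.eye(4);T[:3,:3]=R;T[:3,3]=p
    c=bot.calibration('wrist');return np.array(c['mtx']),T@np.array(c['hand_eye'])
def wpx2w(uv,z,KT):
    K,T=KT;d=T[:3,:3]@np.linalg.solve(K,[uv[0],uv[1],1]);o=T[:3,3];return o+d*(z-o[2])/d[2]
E
python3 - <<'E'
from h import *
w=bot.read_tool_rot();print(Rn.from_quat([w[1],w[2],w[3],w[0]]).as_matrix().round(3))
t=px2w('top',(294,262),.038);print('tail',t)
for n,uv in dict(tl=(108,224),tr=(176,228),br=(167,332),bl=(98,327)).items(): print(n,px2w('top',uv,.024).round(4))
for uv in((313,217),(421,230),(409,348),(299,338)):print('board',px2w('top',uv,.03).round(3))
print('spare',px2w('top',(180,184),.03))
print(np.array(bot.calibration('wrist')['hand_eye']).round(3))
for y in(0,np.pi,-.1,.1):print(y,bot.solve_ik([t[0],t[1],.2],q(y)))
E
```

```text
[[ 0.394 -0.    -0.919]
 [ 0.919 -0.     0.394]
 [-0.    -1.     0.   ]]
tail [0.57635333 0.012205   0.038     ]
tl [0.65   0.4265 0.024 ]
tr [0.6449 0.2756 0.024 ]
br [0.4172 0.2854 0.024 ]
bl [0.424  0.4367 0.024 ]
board [ 0.676 -0.026  0.03 ]
board [ 0.654 -0.263  0.03 ]
board [ 0.398 -0.241  0.03 ]
board [ 0.413 -0.003  0.03 ]
spare [0.74196885 0.26923718 0.03      ]
[[ 1.     0.001  0.     0.001]
 [ 0.    -0.289  0.957 -0.142]
 [ 0.001 -0.957 -0.289  0.073]
 [ 0.     0.     0.     1.   ]]
0 [-0.10684715  0.39664341 -0.17119469  1.00295822  0.          1.46394918]
3.141592653589793 [-0.10684715  0.39664341 -0.17119469  1.00295822  0.         -1.67764347]
-0.1 [-0.10684715  0.39664341 -0.17119469  1.00295822  0.          1.56394918]
0.1 [-0.10684715  0.39664341 -0.17119469  1.00295822  0.          1.36394918]
```

```bash
python3 - <<'E'
from h import *
bot.move_pose([.576,.03,.16],q(-.08))
KT=wcam();np.savez('kt.npz',K=KT[0],T=KT[1])
snap('wrist','w1')
print([(np.round(d['bbox'],1).tolist(),round(d['confidence'],2)) for d in bot.search_frame('wrist','wedge')],bot.read_clock())
E
```

```text
[([303.7, 205.5, 53.6, 75.2], 0.82), ([527.8, 454.8, 38.8, 17.3], 0.8), ([503.2, 195.7, 136.8, 65.0], 0.62)] 2.75
```

View pics/w1.png

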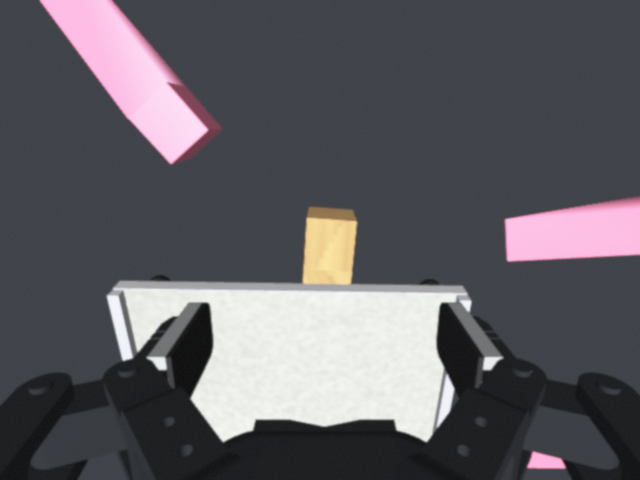

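The wrist view confirms a wooden tail at (304–357, 206–284), flush against the board's front rim at row 284. Pink pieces lie to its upper left and right. Now I'll fit its edges.

```bash
python3 - <<'E'
from h import *
d=np.load('kt.npz');KT=(d['K'],d['T'])
im=cv2.imread('pics/w1.png').astype(int)
hsv=cv2.cvtColor(im.astype(np.uint8),cv2.COLOR_BGR2HSV)
m=((hsv[:,:,0]>10)&(hsv[:,:,0]<28)&(hsv[:,:,1]>70))
m[:, :290]=0;m[:,370:]=0;m[:195]=0;m[290:]=0
for r in range(204,288,6):
    c=np.flatnonzero(m[r]); print(r,(c.min(),c.max()) if len(c) else None, im[r,330].tolist())
r=np.arange(225,280);L=[];Rr=[]
for i in r:
    c=np.flatnonzero(m[i]);L.append(wpx2w((c.min()-.5,i),.038,KT));Rr.append(wpx2w((c.max()+.5,i),.038,KT))
L=np.array(L);Rr=np.array(Rr)
for n,P in(('L',L),('R',Rr)):
    f=np.polyfit(P[:,1],P[:,0],1);print(n,f,np.arctan(f[0]))
mid=(L+Rr)/2;f=np.polyfit(mid[:,1],mid[:,0],1);print('mid',f,'x at y=.02',np.polyval(f,.02),'w',np.abs(L-Rr)[:,0].mean())
g=im[196:240,325:340].sum(2).mean(1);print(list(zip(range(196,240),g.astype(int))))
for v in(216,218,220):print(v,wpx2w((331,v),.038,KT).round(4))
print('floor-back edge',wpx2w((331,206),0,KT).round(4))
print('board edge',[wpx2w((u,v),.038,KT).round(4).tolist() for u,v in((122,282),(464,287))])
E
```

```text
204 None [73, 67, 64]
210 (np.int64(308), np.int64(352)) [77, 113, 143]
216 (np.int64(307), np.int64(354)) [80, 119, 148]
222 (np.int64(306), np.int64(357)) [154, 220, 245]
228 (np.int64(305), np.int64(356)) [152, 219, 244]
234 (np.int64(305), np.int64(356)) [153, 217, 244]
240 (np.int64(305), np.int64(355)) [151, 217, 244]
246 (np.int64(304), np.int64(354)) [162, 227, 249]
252 (np.int64(304), np.int64(354)) [163, 228, 250]
258 (np.int64(304), np.int64(353)) [159, 226, 249]
264 (np.int64(303), np.int64(353)) [161, 225, 249]
270 (np.int64(303), np.int64(352)) [156, 222, 247]
276 (np.int64(302), np.int64(351)) [142, 204, 237]
282 (np.int64(303), np.int64(351)) [142, 201, 234]
L [0.15344774 0.55755829] 0.15226010567829198
R [0.14842776 0.59498236] 0.14735194957382358
mid [0.15094835 0.5762738 ] x at y=.02 0.5792927678727307 w 0.03692287351665174
[(196, np.int64(206)), (197, np.int64(207)), (198, np.int64(206)), (199, np.int64(206)), (200, np.int64(205)), (201, np.int64(206)), (202, np.int64(205)), (203, np.int64(207)), (204, np.int64(207)), (205, np.int64(206)), (206, np.int64(210)), (2
[... 206 characters left out ...]
nt64(347)), (217, np.int64(354)), (218, np.int64(393)), (219, np.int64(492)), (220, np.int64(576)), (221, np.int64(604)), (222, np.int64(607)), (223, np.int64(607)), (224, np.int64(606)), (225, np.int64(606)), (226, np.int64(607)), (227, np.int64(608)), (228, np.int64(608)), (229, np.int64(609)), (230, np.int64(608)), (231, np.int64(607)), (232, np.int64(607)), (233, np.int64(608)), (234, np.int64(611)), (235, np.int64(614)), (236, np.int64(616)), (237, np.int64(616)), (238, np.int64(617)), (239, np.int64(617))]
216 [0.5818 0.0402 0.038 ]
218 [0.5817 0.0388 0.038 ]
220 [0.5816 0.0373 0.038 ]
floor-back edge [0.5824 0.0392 0.    ]
board edge [[0.4224, 0.0018, 0.038], [0.6774, -0.0222, 0.038]]
```

```bash
cat >> h.py <<'E'
YAW=-.1498
OUT=np.array([np.sin(.1498),np.cos(.1498),0])
G0=np.array([.582,.0386,0])-.018*OUT
E
python3 - <<'E'
from h import *
print('pink near',px2w('top',(259,304),.03).round(3),px2w('top',(311,197),.03).round(3), 'grip',G0.round(4))
bot.move_pose([G0[0],G0[1],.11],q(YAW))
if bot.move_linear([G0[0],G0[1],.007],speed=.1,until_force=12): print('CONTACT',bot.read_position(),bot.read_ft_force());raise SystemExit
print(bot.read_ft_force())
bot.set_gripper(.0,60)
print('grip',bot.read_gripper_width(),np.round(bot.read_ft_force(),1),np.round(bot.read_position(),4))
p=np.array(bot.read_position())
for i in range(2):
    p=p+.006*OUT; bot.move_linear(p,speed=.02); print(i,np.round(bot.read_ft_force(),1),round(bot.read_gripper_width(),3))
snap('side','s2',(180,150,420,360),3)
print(bot.read_clock())
E
```

```text
pink near [0.483 0.086 0.03 ] [ 0.72  -0.021  0.03 ] grip [0.5793 0.0208 0.    ]
[-0.00211066  0.19316855  0.01631053]
grip 0.4118293235872265 [-0.7  0.3  5.6] [0.5794 0.0209 0.0075]
0 [-1.7 -6.   1.9] 0.407
1 [-2.3 -6.6  3. ] 0.407
5.725
```

View pics/s2.png

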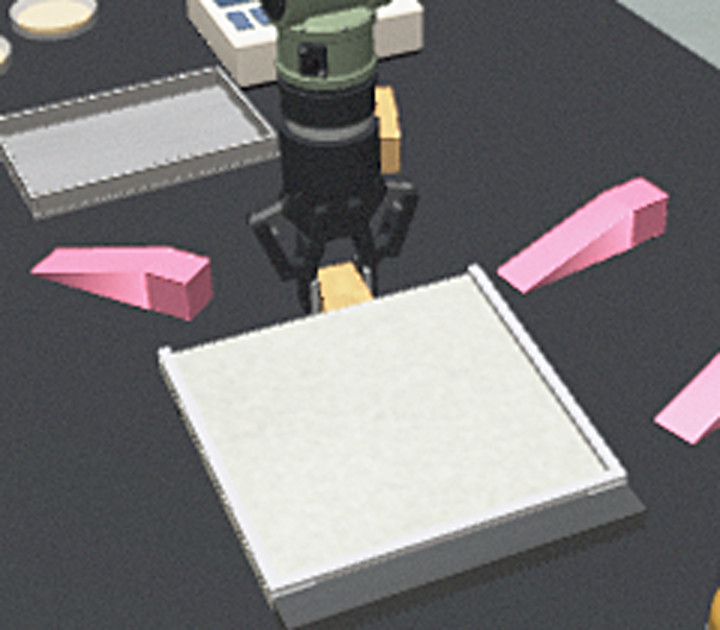

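The fingers hold the wooden tail between the jaws, crop (340,285), and the wedge is moving at about 7 N of pull. I'll go on in small tugs.

```bash
python3 - <<'E'
from h import *
p=np.array([.5794,.0209,bot.read_position()[2]])+.012*OUT
for i in range(18):
    p=p+.006*OUT; bot.move_linear(p,speed=.02); f=np.round(bot.read_ft_force(),1)
    bot.wait(.05)
    print(i,f.tolist(),round(bot.read_gripper_width(),3))
    if np.linalg.norm(f)>35: print('HIGH');break
print(bot.read_position(),bot.read_clock())
snap('side','s3',(180,150,420,360),3)
E
```

```text
0 [-0.5, -6.2, 1.9] 0.41
1 [-1.5, -7.0, 2.7] 0.414
2 [-2.0, -6.7, 2.4] 0.41
3 [-1.8, -7.5, 2.4] 0.411
4 [-1.2, -6.6, 3.0] 0.409
5 [-0.7, -6.2, 1.9] 0.41
6 [-0.3, -6.5, 2.2] 0.407
7 [-1.9, -6.3, 3.3] 0.413
8 [-1.3, -7.0, 3.0] 0.412
9 [0.1, -6.4, 2.8] 0.411
10 [-1.8, -7.9, 3.4] 0.411
11 [-0.6, -6.3, 2.6] 0.409
12 [-1.7, -7.0, 3.4] 0.407
13 [-1.2, -7.3, 2.1] 0.409
14 [0.9, -1.7, 1.1] 0.411
15 [-1.0, 0.8, 1.8] 0.409
16 [-0.0, 0.4, 1.3] 0.411
17 [-0.3, -0.1, 1.9] 0.412
[0.59739152 0.13997034 0.00751138] 14.725
```

View pics/s3.png

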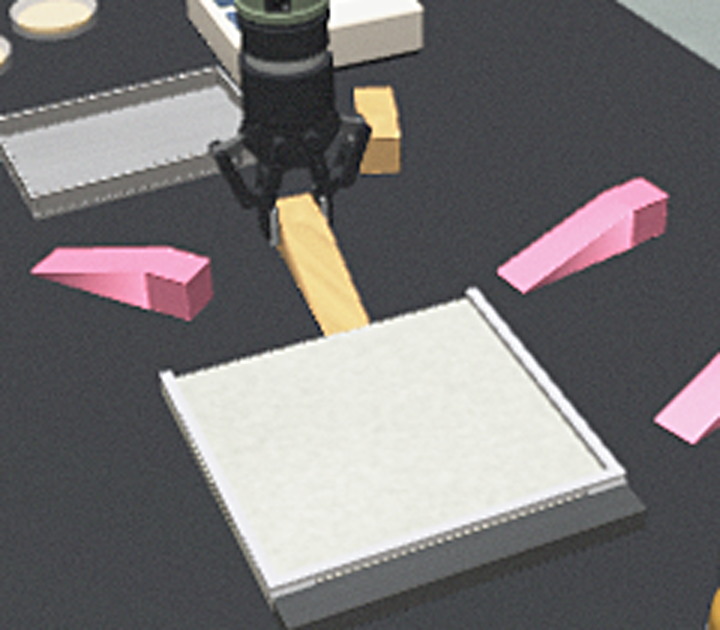

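The board lies flat, and its front edge dropped in the crop from row ~350 to ~375. The contact force vanished after about 96 mm, and the wedge is drawn 120 mm. A little more clearance, then carry.

```bash
python3 - <<'E'
from h import *
p=np.array(bot.read_position());w=bot.read_gripper_width()
p=p+.01*OUT; bot.move_linear(p,speed=.05)
bot.set_gripper(0,90)
bot.move_linear([p[0],p[1],.05],speed=.06)
bot.move_linear([p[0],p[1],.13],speed=.12)
a=-.044;C=np.array([.534,.356]);g=C-.060*np.array([np.cos(a),np.sin(a)])
bot.move_pose([g[0],g[1],.13],q(a+np.pi/2))
bot.wait(.2)
print(np.round(bot.read_ft_force(),1),bot.read_gripper_width(),bot.read_position(),bot.read_clock())
bot.move_linear([g[0],g[1],.045],speed=.12)
snap('side','s4',(150,130,390,310),3)
snap('top','t4',(80,150,440,360),2)
E
```

```text
[ 0.5 -0.3 -3. ] 0.40627962803595374 [0.47466195 0.35792284 0.12989351] 18.3917
```

View pics/s4.png

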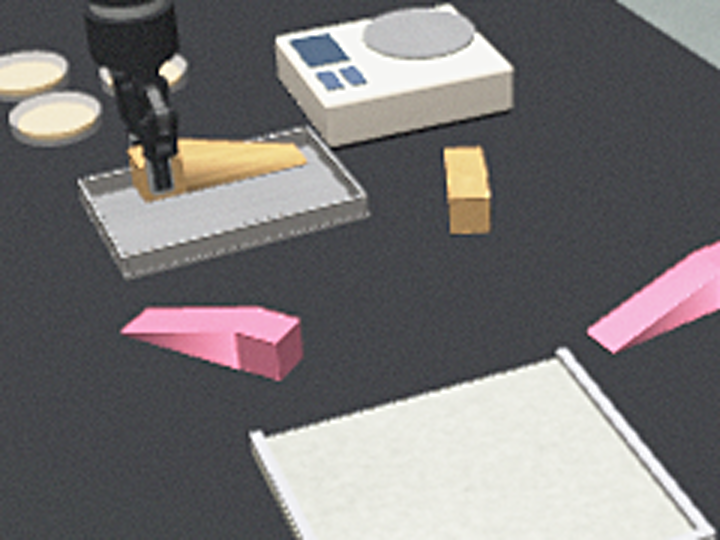

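View pics/t4.png

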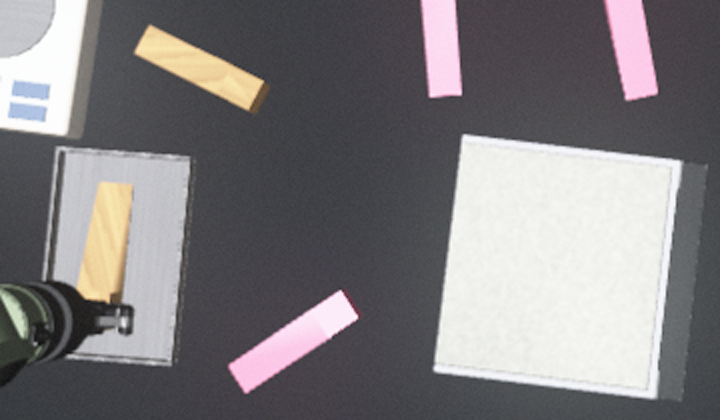

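The wedge hangs level over the tray, side crop (215,165), aligned with it and inside the walls. Lowering.

```bash
python3 - <<'E'
from h import *
p=np.array(bot.read_position())
bot.move_linear([p[0],p[1],.02],speed=.06)
h=bot.move_linear([p[0],p[1],.0105],speed=.015,until_force=4)
print(h,bot.read_position(),np.round(bot.read_ft_force(),1))
bot.set_gripper(.6); bot.wait(.2)
z=bot.read_position()[2]
bot.move_linear([p[0],p[1],z+.04],speed=.06)
bot.move_linear([p[0],p[1],.2],speed=.2)
bot.goto_joints([1.032,.326,-.193,1.052,0,1.437]); bot.wait(.3)
snap('side','s5',(150,130,470,370),2)
snap('top','t5',(80,110,440,360),2)
print(np.round(bot.read_ft_force(),1),bot.read_clock())
E
```

```text
True [0.47488725 0.35907689 0.01159995] [-0.1 -0.8  4.7]
[-0.9  0.5  1.2] 24.2417
```

View pics/s5.png

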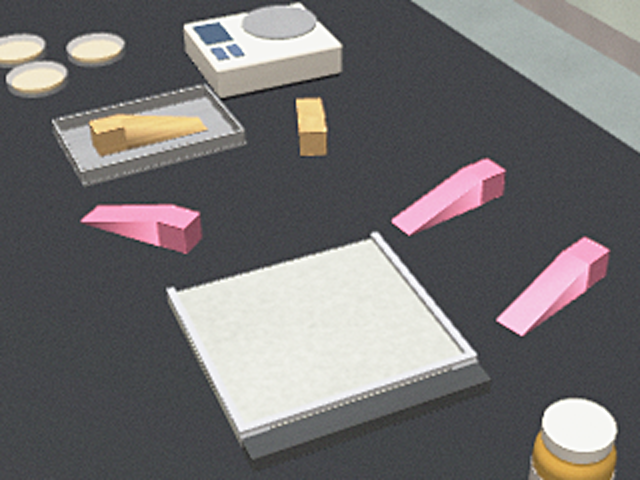

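View pics/t5.png

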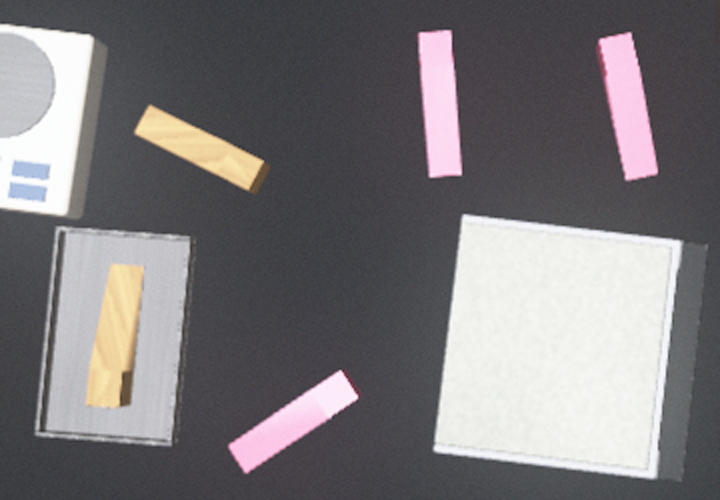

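The wedge lies flat in the tray at top crop (115,335), the board is down, and the spare and the pink pieces haven't moved.

```bash
python3 -c "
from cell import bot
bot.close_job()"
```

```text
the job is handed in; nothing more can be done
```

The wedge is out and lying flat inside the steel tray, and the board is fully down. I handed the job in at about 24 s of the 45 s allowed.

- **Drawing the wedge:** I gripped its tail at 60 N and drew it straight back in 20 tugs of 6 mm at 20 mm/s. It pulled at a steady 6–8 N. Contact with the board faded at about 100 mm, when the board came to rest.
- **Placing it:** After a further 10 mm for clearance I lifted the wedge and lowered it into the tray. It touched the tray floor at the expected height (TCP at 11.6 mm), and only then did I release it.
- **Last checks:** The final top and side pictures show the wedge flat and inside the tray walls. The board is down, the spare and the pink pieces are in their original places, and the arm is clear.
- **Not measured:** I judged the board's tilt from the pictures and the loss of contact force, since there is no direct reading. No check failed or disagreed.

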